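Lock a bench shaker's floating platform for transport with a drift and a lock pin

ROBOT

A 7-joint arm with a two-finger parallel gripper is mounted at the origin on a cart in front of the work surface, level with it; the furniture and walls round the work are solid. World frame = base frame: x ahead of the robot, y to its left, z up, the work surface at z = 0. Lengths are in m, angles in rad, forces in N, time in s.
With the tool pointing down it reaches from about 0.425 to 0.925 m from the base axis. Payload 6.8 kg.
Tool frame: the origin (TCP) lies between the finger pads; the fingertips stand 17 mm ahead of it and the grasp point (between the pads) lies 2 mm behind it; z points along the fingers, y is the direction in which the jaws open and shut (so a half turn about z gives the same grasp; the last joint's range is limited). The gripper opens to 88 mm and grips with 3 to 60 N. Pads are 20 mm wide; open, the fingers measure 115 mm over their backs; the gripper's body (75 mm by 178 mm) begins 61 mm behind the grasp point.
Start: joints at [1.159, 0.477, 0.022, 1.555, -0.011, 1.109, -0.083], TCP at [0.202, -0.644, 0.24] pointing down, gripper open.
Joint ranges: [-2.96, 2.96], [-0.34, 2.1], [-1.41, 1.46], [0.24, 2.44], [-1.37, 4.51], [0.17, 1.92], [-2.96, 2.96]. Speed limits (rad/s): [2.39, 2.39, 3.14, 3.14, 3.14, 3.14, 3.14].

INTERFACE

Orientations are given as a unit quaternion [x, y, z, w].
In Python, from bench import robot gives the robot as it stands. Calls block until the motion is done:
- robot.movep(position, orientation): joint-space move of the TCP to a pose.
- robot.line_to(position, ori=None, velocity=0.15, guard=None): straight line of the TCP; ori=None keeps the orientation; velocity is the mean speed in m/s. With guard (N) it stops when the force on the tool has changed by that much, and returns True; else False.
- robot.movej(angles): joint-space move.
- robot.ungrasp() and robot.close(): open the fingers fully, or close them until they stop; the grip force is fixed at half the most.
- robot.wait(seconds).
- robot.solve_ik(position, orientation): joint angles nearest the present ones, or None.
- robot.snapshot(name): name is "scene" or "top" or "wrist"; returns the picture (400x640x3 uint8, red, green, blue); there is no depth.
- robot.get_calibration(name): a dict with "vertical_fov" (degrees; the focal length in pixels is half the picture's height over the tangent of half this angle, whatever the lens; pixels are square), "cx", "cy" (the principal point, pixels), "cam_to_world" (4x4, takes a point from camera to world coordinates). Camera axes: x right, y down, z forward; pixel columns grow to the right and rows downward; lengths in m; the calibration is good to about 2 mm. A picture is of the moment at which its call begins: read the wrist's pose just before it. get_calibration takes no time and is no camera call; for the wrist camera it gives the pose at the moment of the call.
A pose or a line that the arm cannot do raises robot.Unreachable and nothing moves.
- robot.finish_job(): hands the job in, once; it reports no verdict.
Readings, each from a call of its own:
- robot.current_t(): time.
- robot.current_joint_pos(): joint angles.
- robot.current_joint_vel(): joint speeds.
- robot.current_effort(): joint torques, N m.
- robot.current_position(): TCP position.
- robot.current_orientation(): TCP orientation.
- robot.current_ft_force(): force on the tool from outside, world axes, zero at the start.
- robot.current_torque(): the same for the moment, N m.
- robot.current_gripper_width(): opening from 0.0 (shut) to 1.0 (fully open).
Only numpy, scipy, OpenCV 4.12 (cv2) and the standard library are available. Lean on these libraries where they do the work, as an engineer would, in place of code of your own. Each camera call takes 0.05 s, during which the arm holds its last target.

TASK

Lock the orbital shaker's floating platform for transport. Wherever its drive has stopped, its lug holes stand out of line with those of the housing below: work the tapered drift down through the two lugs on the right-hand side of the shaker's front until its collar sits on the upper lug, so that the platform is drawn into line, and with the drift left there put the lock pin fully home through the two lugs on the left-hand side. Then draw the drift out and stand it back in the small grey stand; feel your way in and never force it, since the platform's drive bearing is delicate, and leave the things lying around where they are.

Things in the scene. Friction and masses are not known exactly. Their poses are not given: they have to be found in the camera images.
- shaker: Low white orbital shaker, 230 x 230 mm, fixed on the worktop, floating platform on top. Origin on the worktop under its centre; x from its front (panel with knob and display) to its back, y to the left seen from its front. Two pairs of flat lugs stick out of its front at x = -138 mm, y = -85 mm (right) and +85 mm (left). Drift or pin bearing on it with over 35 N counts as forcing.
- drift_hole (a point): On the axis of the right-hand housing lug's hole (for the drift), at the height of the upper lug's top face (z = 96 mm). Fixed to the housing, axes as the shaker's. Each pair: fixed dark steel housing lug, 10 mm thick, top at z = 84 mm, and 4 mm above it a bright platform lug, 8 mm thick, 44 mm wide, top at z = 96 mm. Every lug has a plain 13 mm through hole; free below the housing lug to the worktop.
- pin_hole (a point): The same point for the left-hand lugs (for the lock pin): on the axis of the fixed housing lug's hole, 96 mm above the worktop, axes as the shaker's. The platform moves both its lugs alike, so once the right-hand holes are in line, so are these.
- deck_mid (a point): Fixed point over the housing's centre, z = 96 mm, the platform's top. The platform slides level, never turns, and springs back with 0.5 N/mm (drag 1 N) to where its orbital drive stopped: both lug holes rest about 7 mm (5.5 to 8.5) off the housing's, the same for both, IN A HORIZONTAL DIRECTION THAT IS NOT REPORTED AND CAN BE ANY: see or feel it. A tip that misses the hole stops on the lug's top.
- drift: Steel tapered drift, 110 mm long, 0.1 kg. Origin on its axis under its collar, z towards the handle. Handle: knurled, 18 mm diameter, z = 4 to 54 mm; collar 22 mm diameter, z = 0 to 4 mm; parallel shank 12 mm diameter down to z = -24 mm, then a slender taper to a nearly flat 6 mm tip at z = -56 mm. Starts upright, point down, in one hole of the stand, collar on its top. The longer of the two.
- pin: Steel lock pin, 66 mm long, 0.06 kg. Origin on its axis under its collar, z towards the handle. Handle: knurled, 18 mm diameter, z = 4 to 36 mm; collar 22 mm diameter, z = 0 to 4 mm; parallel shank 11 mm diameter, with a 4 mm chamfer to a 7 mm tip at z = -30 mm. Starts upright in the other hole of the stand, collar on its top. The shorter of the two.
- stand: Grey plastic stand, 150 x 60 mm, 62 mm high, fixed on the worktop. Origin on the worktop under its centre, x along its length. Two plain holes of 13.5 mm through its 20 mm thick top, at x = -45 and +45 mm, y = 0, top face at z = 62 mm; free below to z = 6 mm. Drift and pin stand in them, either in either.
- dropper: Bystander: small dropper bottle, 24 mm diameter, 62 mm high. Origin under its centre.
- timer: Bystander: flat bench timer, 60 x 70 x 16 mm. Origin under its centre.
- tweezers: Bystander: steel forceps lying flat, 128 mm long, 9 mm high. Origin under its centre.

How it is judged:
By the outcome, as a careful person would: the job done as asked, in the order asked, and still so for the second after the job is handed in, with the robot touching nothing.
It also fails if it takes over 70 s, if anything falls off the work surface, if the arm or the gripper's body presses on something with over 40 N, if the wrist force passes 120 N, or if a joint passes its speed limit or range.

## Working session

There is one attempt and no reset: what is moved stays moved. The work goes in short steps, each a Python script; the robot and the scene stay as the last script left them, time stands still between calls to the robot, and variables do not carry over. Pictures are saved under pics/ and viewed, and the job is handed in when it is done.

```bash
ls; mkdir -p pics; python3 - <<'E'
from bench import robot
import cv2,numpy as np
np.set_printoptions(precision=4,suppress=True)
for n in ["scene","top","wrist"]:
    c=robot.get_calibration(n); im=robot.snapshot(n)
    cv2.imwrite(f"pics/{n}0.png",im[:,:,::-1])
    print(n,c["vertical_fov"],c["cx"],c["cy"]);print(np.array(c["cam_to_world"]))
print(robot.current_t(),robot.current_orientation(),robot.current_ft_force())
E
```

```text
pics
scene 57.974903686071386 319.2382305695195 200.05356114504912
[[-0.8876 -0.2418  0.3921  0.1706]
 [-0.4603  0.4974 -0.7353  0.681 ]
 [-0.0172 -0.8331 -0.5528  0.6006]
 [ 0.      0.      0.      1.    ]]
top 47.10386490805864 316.06969943136255 201.71938400151657
[[-0.0118 -0.9953  0.0965  0.4083]
 [-0.9997  0.0138  0.02    0.019 ]
 [-0.0212 -0.0963 -0.9951  1.3769]
 [ 0.      0.      0.      1.    ]]
wrist 71.8321094434917 321.48723801574295 199.57743706418182
[[ 0.3005 -0.9106 -0.2838  0.281 ]
 [-0.9538 -0.2874 -0.0878 -0.6189]
 [-0.0016  0.2971 -0.9548  0.3845]
 [ 0.      0.      0.      1.    ]]
0.15 [ 0.9885  0.1513 -0.0001 -0.0006] [-0.0495  1.4846 -0.2166]
```

View pics/scene0.png

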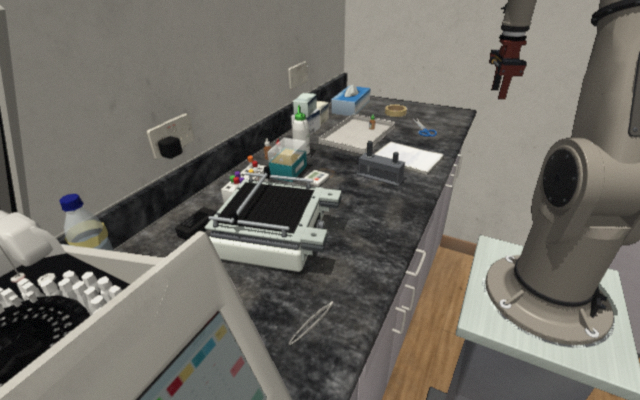

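View pics/top0.png

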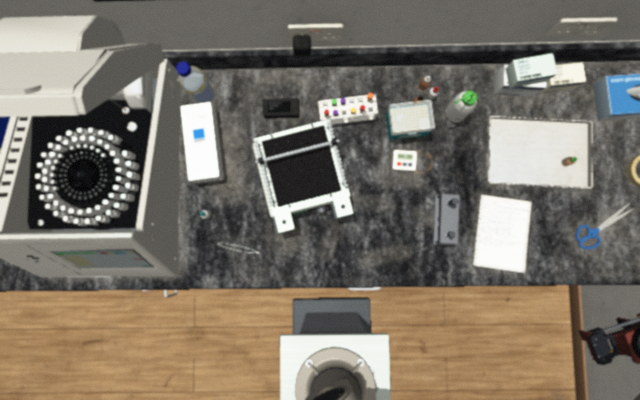

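View pics/wrist0.png

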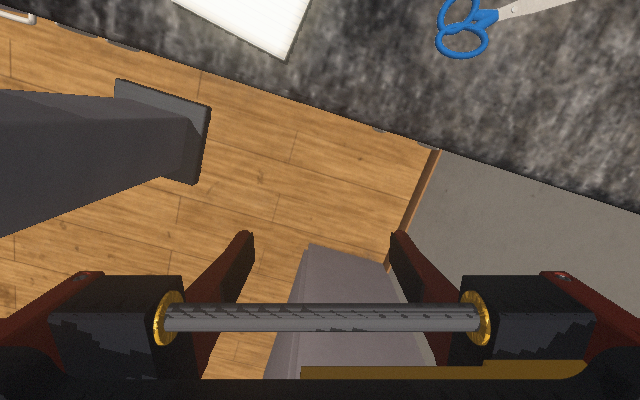

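```bash
cat > h.py <<'E'
import numpy as np, cv2
from bench import robot
from scipy.spatial.transform import Rotation as R
np.set_printoptions(precision=4,suppress=True)
def cal(n):
    c=robot.get_calibration(n); return dict(f=200/np.tan(np.radians(c["vertical_fov"])/2),cx=c["cx"],cy=c["cy"],T=np.array(c["cam_to_world"]))
def ray(c,u,v):
    d=c["T"][:3,:3]@np.array([(u-c["cx"])/c["f"],(v-c["cy"])/c["f"],1.]); return c["T"][:3,3],d
def onz(c,u,v,z):
    o,d=ray(c,u,v); return o+d*(z-o[2])/d[2]
def proj(c,p):
    q=c["T"][:3,:3].T@(np.asarray(p)-c["T"][:3,3]); return np.array([c["f"]*q[0]/q[2]+c["cx"],c["f"]*q[1]/q[2]+c["cy"]])
def shot(n,name,crop=None,s=1):
    c=cal(n); im=robot.snapshot(n)[:,:,::-1]; np.save(f"pics/{name}.npy",c["T"]); cv2.imwrite(f"pics/{name}_raw.png",im)
    if crop: x0,y0,x1,y1=crop; im=im[y0:y1,x0:x1]
    if s!=1: im=cv2.resize(im,None,fx=s,fy=s,interpolation=cv2.INTER_CUBIC)
    cv2.imwrite(f"pics/{name}.png",im); return c
def down(yaw): # tool z down, tool y (jaw) direction at angle yaw+90deg.. x axis at yaw
    return R.from_matrix(np.array([[np.cos(yaw),np.sin(yaw),0],[np.sin(yaw),-np.cos(yaw),0],[0,0,-1.]])).as_quat()
E
python3 - <<'E'
from h import *
c=cal("top")
for n,u,v,z in [("L",284,217,.096),("R",344,205,.096),("s1",450,205,.11),("s2",453,234,.11),("s1",450,205,.12),("tw",238,248,0),("drop",203,213,.06),("timer",404,160,.016)]: print(n,onz(c,u,v,z))
print(R.from_quat(robot.current_orientation()).as_matrix())
im=cv2.imread("pics/top0.png")[140:260,180:480]; cv2.imwrite("pics/topz.png",cv2.resize(im,None,fx=2.6,fy=2.6,interpolation=cv2.INTER_CUBIC))
E
```

```text
L [0.4908 0.135  0.096 ]
R [ 0.5223 -0.0334  0.096 ]
s1 [ 0.517  -0.3246  0.11  ]
s2 [ 0.4372 -0.3296  0.11  ]
s1 [ 0.5162 -0.3219  0.12  ]
tw [0.4058 0.2823 0.    ]
drop [0.5078 0.3729 0.06  ]
timer [ 0.6622 -0.2185  0.016 ]
[[ 0.9542  0.2991 -0.0005]
 [ 0.2991 -0.9542  0.0012]
 [-0.0001 -0.0013 -1.    ]]
```

View pics/topz.png

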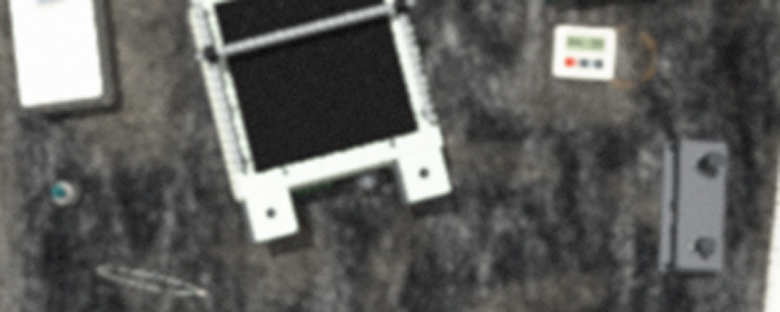

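```bash
python3 - <<'E'
from h import *
robot.movep([0.485,-0.327,0.26],down(0.0)); print(robot.current_t())
shot("wrist","st1")
print(robot.current_position(),robot.current_joint_pos(),robot.current_t())
robot.movep([0.50,0.05,0.27],down(0.18)); print(robot.current_t())
shot("wrist","sh1")
print(robot.current_position(),robot.current_joint_pos(),robot.current_t())
E
```

```text
1.7167
[ 0.4842 -0.3284  0.2599] [ 0.5426  0.3133 -0.0671  1.7505  0.0241  1.0788 -1.1056] 1.7667
3.175
[0.5004 0.0483 0.2699] [ 0.0657  0.1825 -0.3234  1.9058  0.0664  1.0638 -1.6786] 3.225
```

View pics/st1.png

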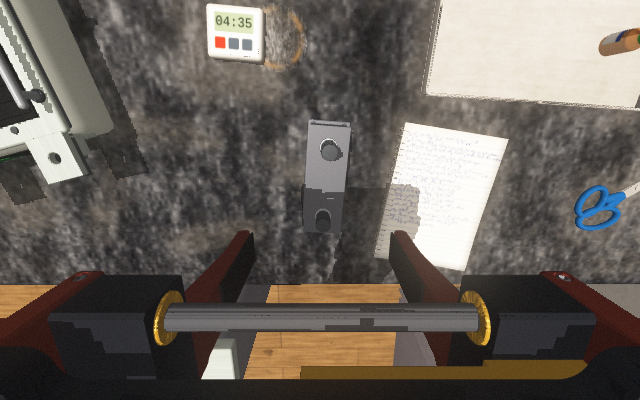

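View pics/sh1.png

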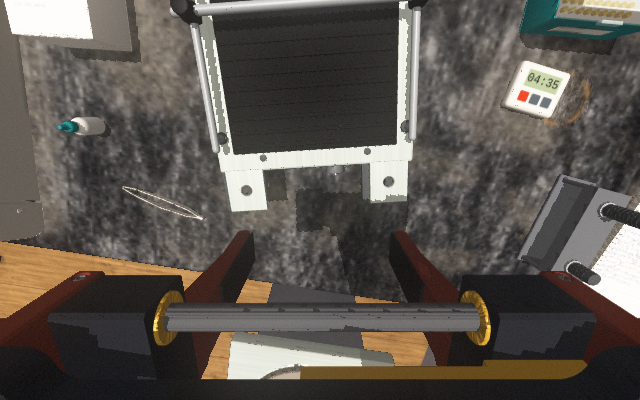

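```bash
python3 - <<'E'
import cv2
a=cv2.imread("pics/st1_raw.png")[110:250,280:380]; cv2.imwrite("pics/a.png",cv2.resize(a,None,fx=4,fy=4,interpolation=cv2.INTER_CUBIC))
a=cv2.imread("pics/sh1_raw.png")[140:220,215:415]; cv2.imwrite("pics/b.png",cv2.resize(a,None,fx=4,fy=4,interpolation=cv2.INTER_CUBIC))
E
```

```text
(no output)
```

View pics/a.png

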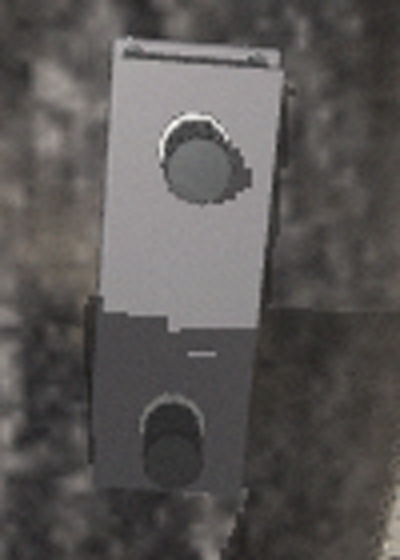

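View pics/b.png

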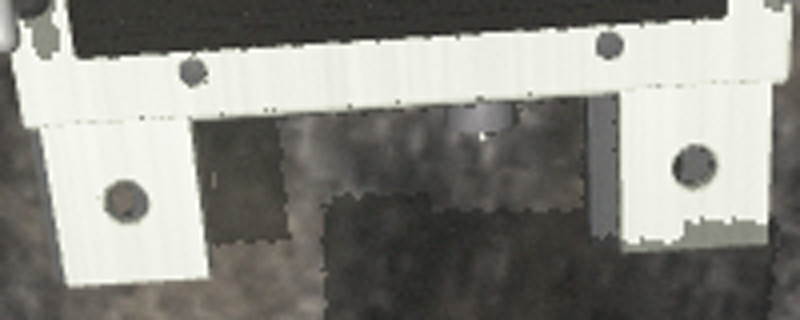

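```bash
python3 - <<'E'
from h import *
def sav(n):
    c=cal("wrist"); c["T"]=np.load(f"pics/{n}.npy"); return c
c=sav("st1"); D=onz(c,330.2,152.5,.116); P=onz(c,323,225.5,.098); print(D,P,np.linalg.norm((D-P)[:2]))
c=sav("sh1"); L=onz(c,246.5,190.25,.096); Rr=onz(c,388.5,181.25,.096); print(L,Rr,np.linalg.norm(L-Rr))
d=(L-Rr); yaw=np.arctan2(-d[0],d[1]); print(yaw)
tx=np.array([np.cos(.18),np.sin(.18),0])
for n,p in [("lugL",L),("lugR",Rr)]:
    q=p-0.025*tx; q[2]=.15
    robot.movep(q,down(.18)); shot("wrist",n); print(robot.current_t(),robot.current_position())
E
```

```text
[ 0.5285 -0.3372  0.116 ] [ 0.4388 -0.3299  0.098 ] 0.089972670703763
[0.4797 0.1361 0.096 ] [ 0.5208 -0.0288  0.096 ] 0.16989548719425843
0.2439546642400959
3.9333 [0.4571 0.1306 0.1512]
4.7 [ 0.4966 -0.0322  0.1507]
```

View pics/lugL.png

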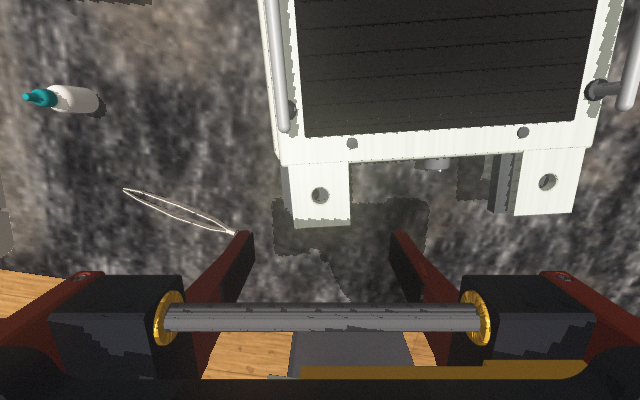

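View pics/lugR.png

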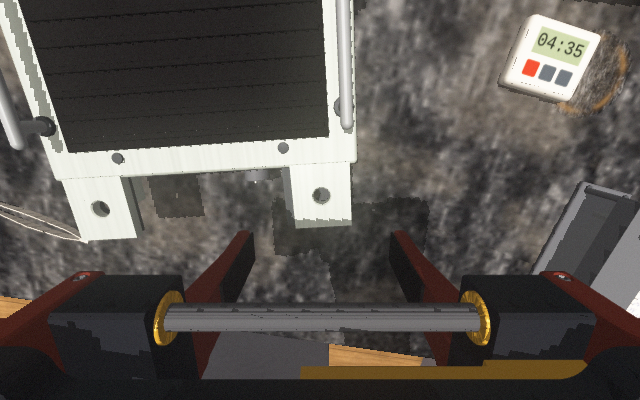

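```bash
python3 - <<'E'
import cv2
def z(n,x0,y0,x1,y1,s,o):
    a=cv2.imread(f"pics/{n}_raw.png")[y0:y1,x0:x1]; a=cv2.convertScaleAbs(a,alpha=1.6,beta=10); cv2.imwrite(f"pics/{o}.png",cv2.resize(a,None,fx=s,fy=s,interpolation=cv2.INTER_CUBIC))
z("lugL",275,150,365,235,6,"c1"); z("lugR",275,150,365,235,6,"c2")
z("lugL",450,140,590,220,5,"c3")
E
```

```text
(no output)
```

View pics/c1.png

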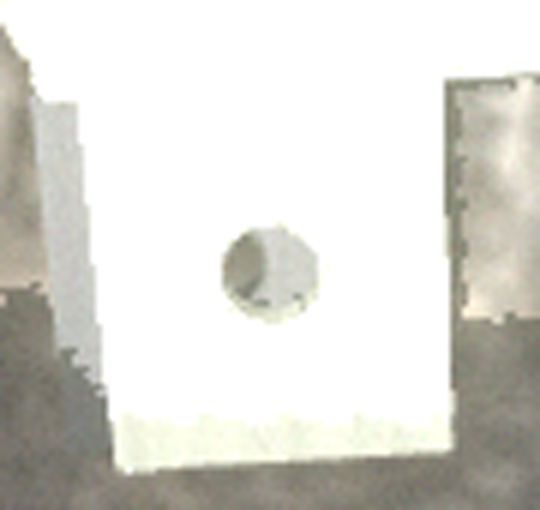

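View pics/c2.png

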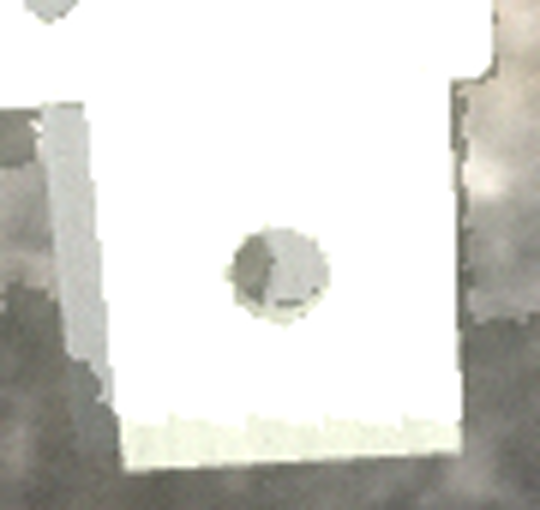

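View pics/c3.png

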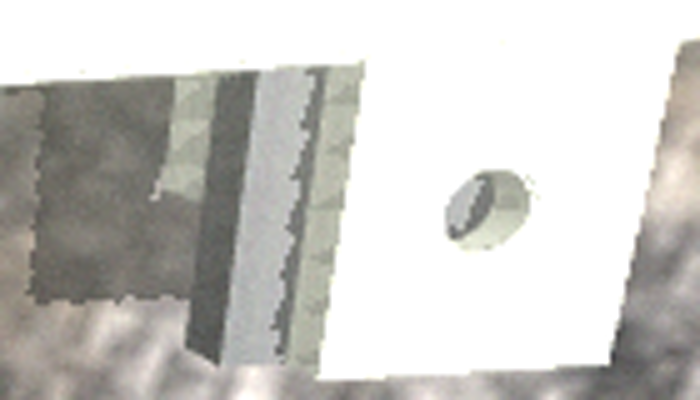

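```bash
python3 - <<'E'
from h import *
def sav(n):
    c=cal("wrist"); c["T"]=np.load(f"pics/{n}.npy"); return c
yaw=.244
ex=np.array([np.cos(yaw),np.sin(yaw)]);ey=np.array([-ex[1],ex[0]])
def W(c,pts,o,s,z):
    return np.array([onz(c,o[0]+(x+.5)/s-.5,o[1]+(y+.5)/s-.5,z) for x,y in pts])
def S(w): return np.c_[w[:,:2]@ex,w[:,:2]@ey]*1000
A=sav("lugL");B=sav("lugR")
for nm,c,o,s,hole,plat,hous,arc in [
 ("L",A,(275,150),6,[(271,272)],[(85,170),(95,270),(113,420),(450,300)],[(36,100),(50,270),(57,330)],[(262,235),(268,255),(268,275),(258,293)]),
 ("R",B,(275,150),6,[(280,273)],[(92,170),(100,270),(118,420),(457,300)],[(42,130),(58,270),(66,340)],[(262,237),(268,255),(268,275),(262,295)]),
 ("R3",A,(450,140),5,[(488,209)],[(365,60),(342,230),(320,380),(610,365),(650,200)],[(258,70),(222,365),(280,363)],[])]:
    print(nm,"hole",W(c,hole,o,s,.096)[0][:2],S(W(c,hole,o,s,.096)))
    print(" plat",S(W(c,plat,o,s,.096)).tolist())
    print(" hous",S(W(c,hous,o,s,.084)).tolist())
    if arc: print(" arc",S(W(c,arc,o,s,.084)).tolist())
E
```

```text
L hole [0.4802 0.1366] [[498.9234  16.5267]]
 plat [[513.5031926883833, 38.62047383288703], [500.60221712464613, 38.636103344711564], [480.300307648867, 38.272697001481085], [493.78774318953873, -5.861853889753862]]
 hous [[520.5156687757578, 45.655020371679214], [497.6013670049741, 46.25405201467604], [489.14635153966645, 46.1972096974377]]
 arc [[500.6152038045787, 17.68118056402266], [497.8159580341308, 17.06928918686636], [495.0471100330965, 17.253072216640277], [492.62316090853193, 18.757850571458405]]
R hole [ 0.5206 -0.0286] [[ 498.2959 -153.5653]]
 plat [[513.0318766982613, -131.19341870817482], [500.137661383788, -130.94289428561058], [479.82391850892503, -131.3257249688567], [493.30599389674114, -175.73083634051983]]
 hous [[516.1415853791586, -123.64067053210215], [497.117684904798, -123.75372911222702], [487.2302728333948, -123.81248976288373]]
 arc [[499.92893434664416, -151.2632451569254], [497.40231320069756, -151.89401738969002], [494.63206154561783, -151.71004657908853], [491.8925661588385, -150.72092136392052]]
R3 hole [ 0.5208 -0.0283] [[ 498.559  -153.2837]]
 plat [[522.0458114597446, -131.65124000329047], [496.6871086044086, -132.04018125706133], [472.6922643459671, -132.14482510232656], [472.32601517711987, -176.46293424752903], [498.4109795699217, -177.0889126845896]]
 hous [[519.4517236689068, -124.08552883940112], [471.30591543965556, -124.37718997258793], [471.0504851807798, -133.79844983374824]]
```

```bash
python3 - <<'E'
from h import *
q=down(.244)
robot.movep([.5285,-.3372,.20],q); print(robot.current_t(), robot.current_ft_force())
print(robot.line_to([.5285,-.3372,.096],velocity=.12,guard=8)); print(robot.current_position(),robot.current_t())
robot.close(); print(robot.current_gripper_width(),robot.current_ft_force(),robot.current_position(),robot.current_t())
E
```

```text
5.8833 [ 0.8093  1.2516 -0.2802]
False
[ 0.5291 -0.3374  0.0968] 6.9
0.20033020584129543 [-0.4007  0.6776  0.2988] [ 0.5285 -0.3371  0.096 ] 7.9833
```

```bash
cat >> h.py <<'E'
yaw=.244; ex=np.array([np.cos(yaw),np.sin(yaw)]);ey=np.array([-ex[1],ex[0]])
def xy(a,b): return (a*ex+b*ey)/1000
def sf(): 
    f=robot.current_ft_force(); return np.array([f[:2]@ex,f[:2]@ey,f[2]])
def at(a,b,z): p=xy(a,b); return [p[0],p[1],z]
E
python3 - <<'E'
from h import *
robot.line_to([.5285,-.3372,.225],velocity=.25)
q=down(yaw)
p=at(498.3,-153.3,.225)
robot.movep(p,q); robot.wait(.2); print(p,robot.current_t(),sf(),robot.current_position())
robot.line_to(at(498.3,-153.3,.192),velocity=.1);print(sf())
shot("wrist","ov1"); shot("scene","ov1s",(160,140,400,320),3)
print(robot.current_position(),robot.current_gripper_width())
E
```

```text
[np.float64(0.5205751970916838), np.float64(-0.028376824574899828), 0.225] 10.0333 [ 0.3913  0.3343 -1.5438] [ 0.5208 -0.0298  0.2248]
[ 0.3232  0.7479 -0.7646]
[ 0.5211 -0.0284  0.1926] 0.19906163222515103
```

View pics/ov1.png

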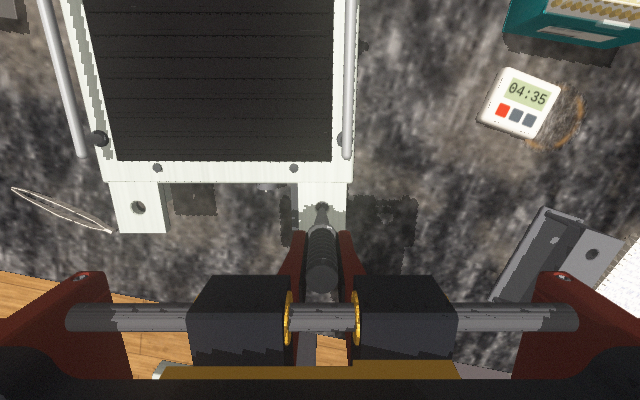

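View pics/ov1s.png

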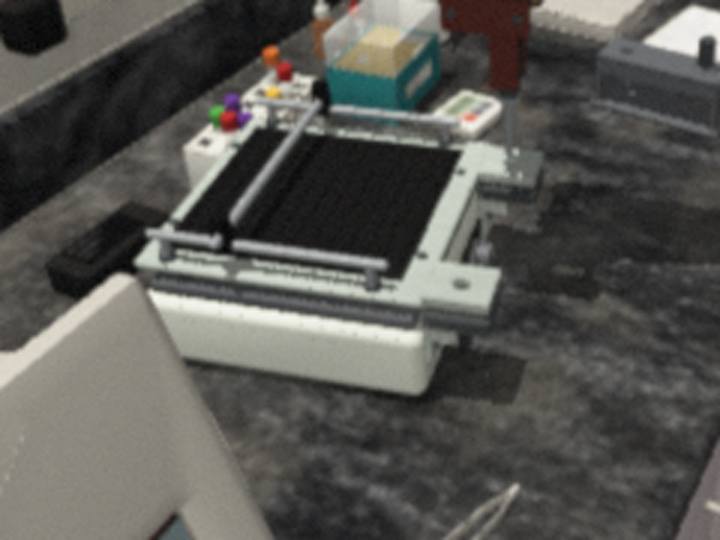

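```bash
python3 - <<'E'
from h import *
robot.wait(.1); print(sf())
g=robot.line_to(at(498.3,-153.3,.1775),velocity=.03,guard=4); print(g,sf(),robot.current_position(),robot.current_t())
robot.wait(.15); print(sf())
E
```

```text
[ 0.7421  0.5188 -1.1444]
False [ 0.0753  0.4828 -0.9769] [ 0.5205 -0.0284  0.1774] 11.35
[-0.2085  1.6304 -1.2958]
```

```bash
python3 - <<'E'
from h import *
for f in (.5,1):
    g=robot.line_to(at(498.3-1.8*f,-153.3+7.5*f,.1775),velocity=.03,guard=9); robot.wait(.1); print(g,sf(),robot.current_position(),robot.current_t())
g=robot.line_to(at(496.5,-145.8,.170),velocity=.03,guard=5); robot.wait(.1);print(g,sf(),robot.current_position(),robot.current_t())
E
```

```text
False [-0.0536 -0.0235 -0.0867] [ 0.5188 -0.0249  0.1775] 11.875
False [ 1.3516 -0.6848 -0.3289] [ 0.5172 -0.0215  0.1776] 12.25
False [ 0.6725 -2.6305 -1.5906] [ 0.5169 -0.0218  0.1697] 12.75
```

```bash
python3 - <<'E'
from h import *
z=.170
while z>.1461:
    z-=.004
    g=robot.line_to(at(496.5,-145.8,z),velocity=.03,guard=8); f=sf(); print(round(z,4),g,f,robot.current_position()[2])
    if g: break
robot.wait(.1);print(sf(),robot.current_torque(),robot.current_t())
E
```

```text
0.166 False [ 1.4045 -2.8897 -1.7586] 0.16586254057626976
0.162 False [ 1.2893 -2.4694 -1.88  ] 0.16182288260858996
0.158 False [ 1.3181 -2.7324 -1.7915] 0.15775624357725787
0.154 False [ 1.8622 -4.2892 -1.8885] 0.15368434594892239
0.15 False [ 0.6371 -4.2694 -2.9233] 0.1496925183781246
0.146 False [ 1.7886 -3.2414 -3.2071] 0.14569474862596507
[ 0.7121 -2.1132 -4.0685] [-0.8383 -0.5624  0.0325] 14.55
```

```bash
python3 - <<'E'
from h import *
z=.146
while z>.1325:
    z-=.003
    g=robot.line_to(at(496.5,-145.8,z),velocity=.03,guard=7); f=sf(); print(round(z,4),g,f,robot.current_position()[2],robot.current_torque())
    if g: break
robot.wait(.1);print(sf(),robot.current_torque(),robot.current_t())
E
```

```text
0.143 False [ 0.2948 -2.9445 -0.8003] 0.1428310028717774 [-0.8539 -0.5201  0.0269]
0.14 False [ 1.064  -3.1316 -1.4543] 0.13975812555680606 [-0.7992 -0.3094 -0.0287]
0.137 False [ 0.651  -2.9101 -1.8407] 0.13668361836160908 [-0.8138 -0.324   0.0463]
0.134 False [ 0.0519 -3.8207 -2.0782] 0.13370754207759397 [-0.8767 -0.2652  0.014 ]
0.131 False [ 0.2843 -4.2851 -1.9487] 0.13068232521566195 [-0.7909 -0.1866 -0.001 ]
[-0.4367 -3.255  -2.553 ] [-0.8002 -0.2221 -0.0572] 15.9
```

```bash
python3 - <<'E'
from h import *
for z in (.1295,.1285,.1275):
    g=robot.line_to(at(496.5,-145.8,z),velocity=.02,guard=4); robot.wait(.1); print(z,g,sf(),robot.current_position()[2],robot.current_t())
    if g or sf()[2]>3: break
shot("scene","dn",(160,140,400,320),3)
E
```

```text
0.1295 False [-1.2383 -3.0105  3.2677] 0.12963826244621912 16.25
```

View pics/dn.png

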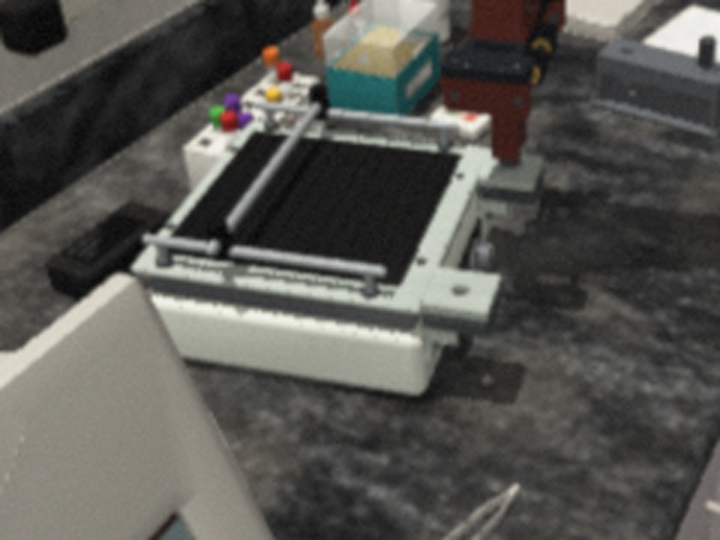

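```bash
python3 - <<'E'
from h import *
robot.ungrasp(); print(robot.current_t(),robot.current_gripper_width(),sf())
robot.line_to(at(496.5,-145.8,.22),velocity=.25)
shot("wrist","rel")
robot.movep([.4388,-.3299,.20],down(yaw)); print(robot.current_t())
print(robot.line_to([.4388,-.3299,.086],velocity=.12,guard=8)); print(robot.current_position(),robot.current_t())
robot.close(); print(robot.current_gripper_width(),robot.current_ft_force(),robot.current_position(),robot.current_t())
E
```

```text
17.4583 0.997519258172772 [0.6318 0.82   0.7199]
19.2333
False
[ 0.4393 -0.3302  0.0867] 20.3333
0.1973695572727826 [ 0.2297 -0.1775  0.0077] [ 0.4388 -0.3299  0.086 ] 21.4167
```

View pics/rel.png

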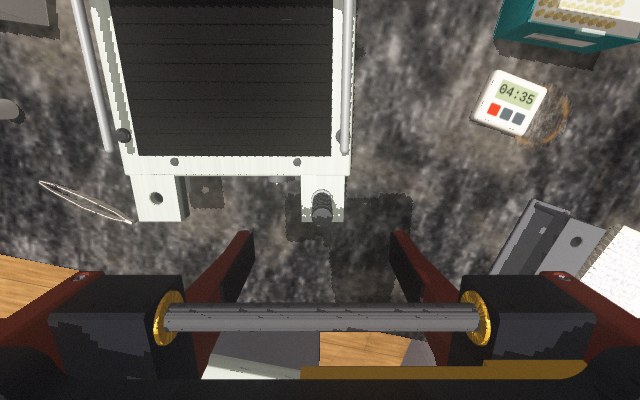

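```bash
python3 - <<'E'
import cv2
a=cv2.imread("pics/rel_raw.png")[160:240,120:360]; cv2.imwrite("pics/d.png",cv2.resize(a,None,fx=3.3,fy=3.3,interpolation=cv2.INTER_CUBIC))
E
```

```text
(no output)
```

View pics/d.png

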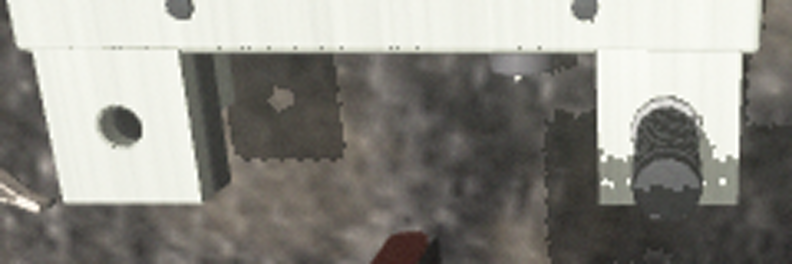

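```bash
python3 - <<'E'
from h import *
c=cal("wrist"); c["T"]=np.load("pics/rel.npy")
h=onz(c,120+120.5/3.3-.5,160+125.5/3.3-.5,.096); t=onz(c,120+667/3.3,160+187/3.3,.150)
print("hole",h[:2]@ex*1e3,h[:2]@ey*1e3,"drift top",t[:2]@ex*1e3,t[:2]@ey*1e3)
robot.line_to([.4388,-.3299,.20],velocity=.25)
p=at(496.5,24.2,.20)
robot.movep(at(470,-60,.22),down(yaw))   # passes in front, above
robot.movep(p,down(yaw)); 
robot.line_to(at(496.5,24.2,.158),velocity=.12); robot.wait(.1)
print(p,robot.current_t(),sf(),robot.current_position(),robot.current_gripper_width())
shot("wrist","pin1")
E
```

```text
hole 497.7345754686774 23.266213635322494 drift top 497.49739941790745 -146.40502415499114
[np.float64(0.4759469874019279), np.float64(0.14343066332911206), 0.2] 24.5167 [ 0.7709 -0.1979 -0.047 ] [0.4767 0.1432 0.1589] 0.2000586023339763
```

View pics/pin1.png

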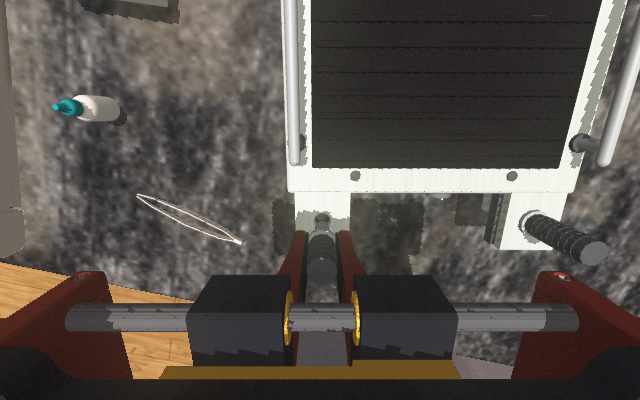

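```bash
python3 - <<'E'
from h import *
z=.158
while z>.1225:
    z-=.003
    g=robot.line_to(at(496.7,24.0,z),velocity=.03,guard=5); f=sf(); print(round(z,4),g,f,robot.current_position()[2])
    if g or f[2]>4: break
robot.wait(.1);print(sf(),robot.current_torque(),robot.current_t())
E
```

```text
0.155 False [-0.0256  0.6516 -0.6028] 0.155106787618344
0.152 False [ 0.1595  0.012  -0.5211] 0.15177007747302337
0.149 False [-0.2693  0.7442 -0.7437] 0.14876733328928912
0.146 False [ 0.0973  0.2825 -0.5596] 0.14578245608721285
0.143 False [-1.3966  0.2398 -0.764 ] 0.14278856753368713
0.14 False [-1.1699  0.832  -0.2548] 0.13980143192675143
0.137 False [0.106  0.4015 0.1119] 0.1367903487494223
0.134 False [-0.1117 -0.2506 -0.3183] 0.13378015352789746
0.131 False [-0.3804  0.9159 -0.1579] 0.13080743601654277
0.128 False [-1.0403 -0.5767 -1.0002] 0.127792459601738
0.125 False [ 0.1108 -0.0362 -0.7199] 0.12480731601767713
0.122 False [ 0.0488  0.4048 -0.8426] 0.12180249688807665
[-0.151   0.1113 -0.8623] [-0.0115  0.0207 -0.0019] 27.6667
```

```bash
python3 - <<'E'
from h import *
z=.122
while z>.1165:
    z-=.001
    g=robot.line_to(at(496.7,24.0,z),velocity=.02,guard=5); robot.wait(.05); f=sf(); print(round(z,4),g,f,robot.current_position()[2])
    if g or f[2]>2.5: break
shot("scene","pd",(160,140,400,320),3); print(robot.current_t())
E
```

```text
0.121 False [-0.377  -0.2703 -0.9253] 0.12098342273816773
0.12 False [-0.2724  0.0184 -0.1404] 0.11994571455045067
0.119 False [-2.3782  0.2129  5.7863] 0.11961328375506712
28.6167
```

View pics/pd.png

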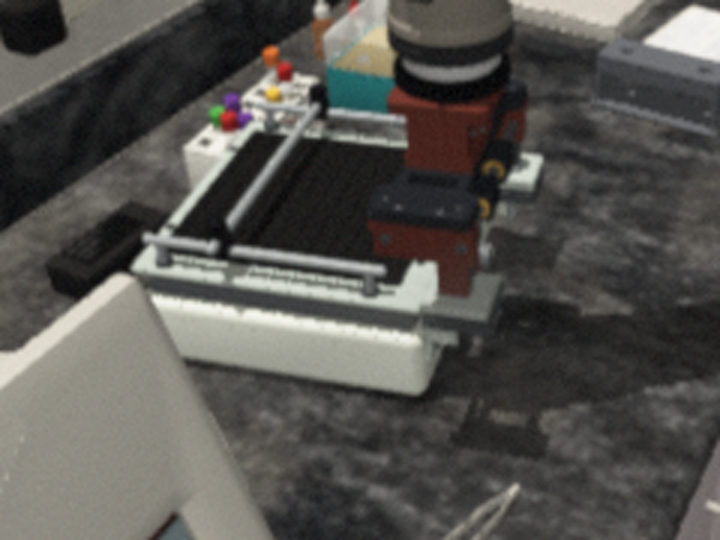

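```bash
python3 - <<'E'
from h import *
robot.ungrasp()
robot.line_to(at(496.7,24.0,.22),velocity=.25)
robot.movep(at(496.5,-145.8,.22),down(yaw))
print(robot.line_to(at(496.5,-145.8,.1297),velocity=.1,guard=5)); robot.wait(.1); print(sf(),robot.current_position(),robot.current_t())
robot.close(); print(robot.current_gripper_width(),sf(),robot.current_torque(),robot.current_t())
shot("scene","rg",(160,140,400,320),3)
E
```

```text
False
[-0.2964 -0.1214 -0.1295] [ 0.5175 -0.0215  0.1304] 32.1917
0.20231665338694904 [ 0.2555 -1.3907  0.4716] [-0.172  -0.0487  0.0263] 33.275
```

View pics/rg.png

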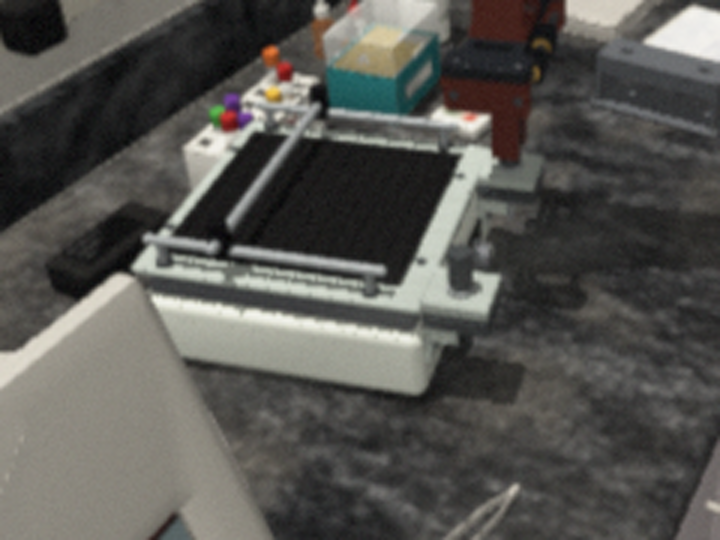

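Pin stands seated at (460,270) in the left lug; the drift is gripped. Draw it out in guarded steps.

```bash
python3 - <<'E'
from h import *
for z in (.135,.142,.150,.158,.168,.180,.195):
    g=robot.line_to(at(496.5,-145.8,z),velocity=.06,guard=10); print(z,g,sf(),robot.current_position()[2])
    if g: break
else:
    robot.line_to(at(496.5,-145.8,.225),velocity=.2)
    robot.movep([.5285,-.3372,.225],down(yaw))
    robot.line_to([.5285,-.3372,.160],velocity=.12); robot.wait(.1)
    shot("wrist","bk"); print(robot.current_position(),sf(),robot.current_gripper_width())
print(robot.current_t())
E
```

```text
0.135 False [-0.8338 -2.3369  2.8603] 0.13543772732442536
0.142 False [-0.5575 -2.2611  2.7947] 0.14266333856782856
0.15 False [-0.2192 -3.3184  1.8507] 0.15059364196636663
0.158 False [ 0.1788 -2.1913  0.6409] 0.1585810624964956
0.168 False [ 0.2335 -1.395  -0.3195] 0.16845064866943948
0.18 False [ 0.0181 -0.8652 -1.0231] 0.18041017087510447
0.195 False [ 0.1481 -1.2008 -1.7631] 0.1954785415741836
[ 0.5292 -0.3375  0.1611] [ 0.5743 -0.3818 -1.4113] 0.20026323945477364
37.8167
```

View pics/bk.png

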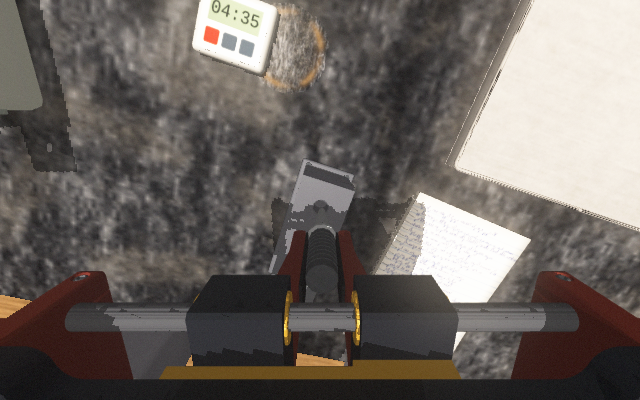

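```bash
python3 - <<'E'
from h import *
for z in (.150,.140,.130,.122,.115,.108,.102,.098,.097,.096,.095,.094):
    g=robot.line_to([.5285,-.3372,z],velocity=.05,guard=5)
    if z<.099: robot.wait(.05)
    f=sf(); print(z,g,f,robot.current_position()[2])
    if g or (z<.099 and f[2]>3): break
print(robot.current_t())
E
```

```text
0.15 False [ 0.4069 -0.3952 -1.428 ] 0.1494486077383911
0.14 False [-1.0264 -0.4776 -0.1601] 0.1394353749548924
0.13 False [ 0.24   -0.8459 -0.9504] 0.1294878348499544
0.122 False [ 0.6904  1.2569 -0.6093] 0.12151560029505849
0.115 False [-0.0805  0.3825 -1.559 ] 0.1145309579939909
0.108 False [ 0.0662  1.3812 -0.7633] 0.10753898873512396
0.102 False [ 0.3525 -0.2784 -0.6446] 0.10155577552266658
0.098 False [ 0.3421  0.588  -1.0945] 0.09788080486753932
0.097 False [ 0.8524  0.5706 -2.2614] 0.09703050227703161
0.096 False [-0.3929  0.5805 -1.6646] 0.0959911466844682
0.095 False [-1.2983  1.9617  4.452 ] 0.09586591469387565
41.225
```

```bash
python3 - <<'E'
from h import *
robot.ungrasp()
robot.line_to([.5285,-.3372,.24],velocity=.25)
robot.movep([.45,-.15,.27],down(.1)); robot.wait(.1)
shot("wrist","e1"); shot("scene","e2",(180,100,440,290),3)
print(robot.current_t(),robot.current_ft_force())
E
```

```text
44.15 [ 0.3671 -0.1837 -0.1013]
```

View pics/e1.png

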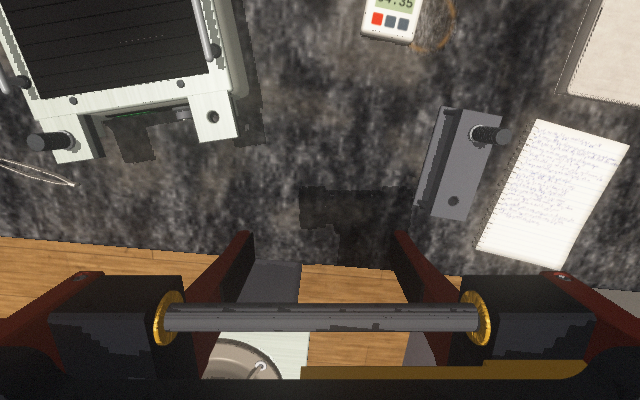

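View pics/e2.png

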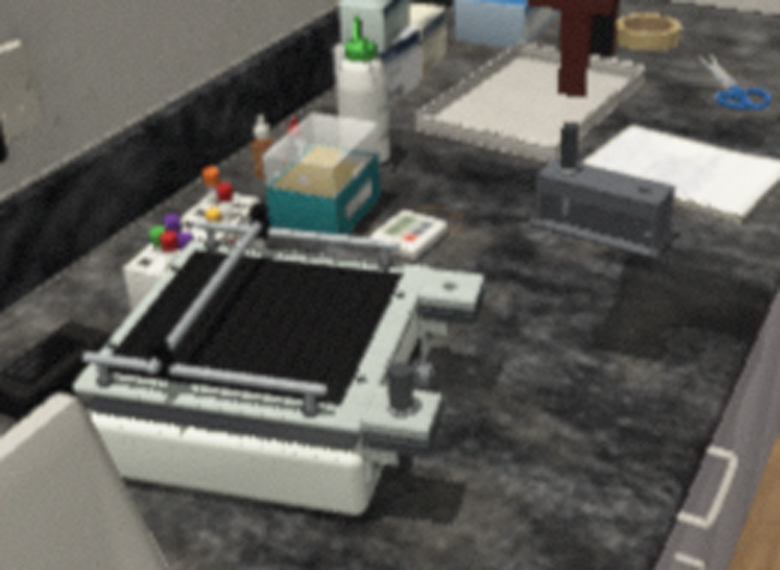

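```bash
python3 - <<'E'
from h import *
shot("scene","e3",(285,215,345,265),10)
c=cal("wrist");c["T"]=np.load("pics/e1.npy")
a=cv2.imread("pics/e1_raw.png")[115:175,10:110]; cv2.imwrite("pics/e4.png",cv2.resize(a,None,fx=7,fy=7,interpolation=cv2.INTER_CUBIC))
for z in(0,.004,.036): 
    p=at(497.2,24.,.096+z); print(z,(proj(c,p)-[10,115])*7, (proj(cal("scene"),p)-[285,215])*10)
E
```

```text
0 [385.5414 168.6341] [271.6658 209.5795]
0.004 [363.3596 170.846 ] [271.1548 195.3927]
0.036 [164.0146 190.7243] [266.9617  78.9812]
```

View pics/e3.png

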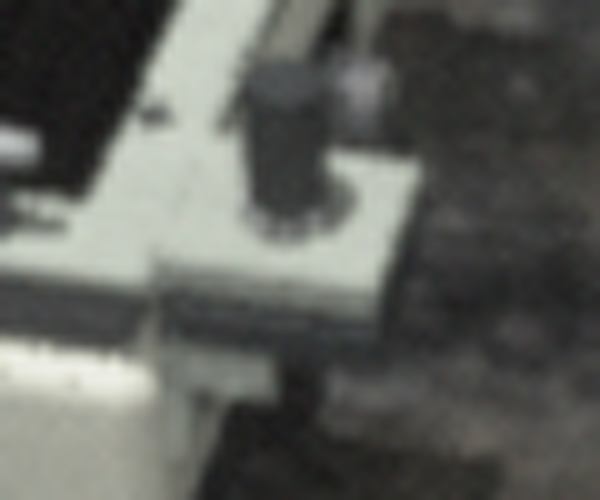

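View pics/e4.png

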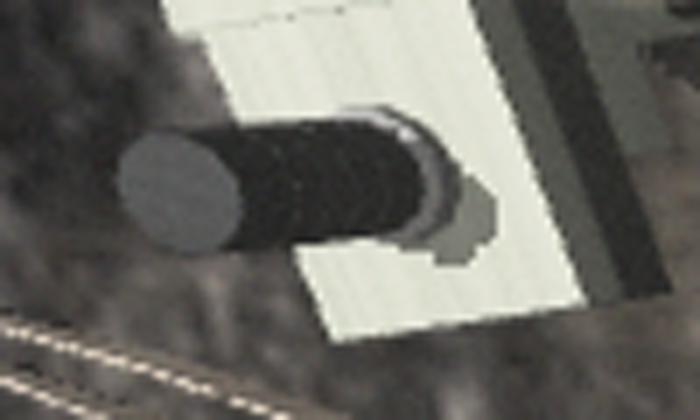

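```bash
python3 - <<'E'
from h import *
robot.finish_job(); print(robot.current_t())
E
```

```text
the job is handed in; nothing more can be done
the job is handed in; nothing more can be done
```

The platform is locked for transport and I handed the job in, with about 44 s of the 70 s on the clock. The hand-in gives no verdict.

- **Finding the offset:** the wrist pictures put the housing's holes about 7.7 mm from the platform's, mostly towards the shaker's left.
- **Drift in:** I entered the platform lug's hole, drew the platform across and lowered the drift until its collar touched the upper lug. The highest force I read there was about 5 N.
- **Pin in:** with the drift left in place, the lock pin went down almost freely. It stopped at about 6 N, at the height where its collar should touch the upper lug.
- **Drift back:** it drew out with under 5 N at the wrist and went back into its original hole in the stand. It settled at the same height it was picked up from.

**Last checks:** the final pictures show the pin upright with its collar on the left upper lug and the drift standing in the stand. The timer and tweezers look undisturbed. The dropper bottle was out of the last views, but the arm never went near it. The gripper was open and clear of everything.

One reading disagreed slightly: the pin's top appeared about 2 px from where I predicted it. That fits the platform settling back by the pin's clearance plus the camera error. The direction does not suggest the pin has risen.

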